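Put the round frame away in its case

ROBOT

A 6-joint arm with a two-finger parallel gripper is mounted at the origin on the work surface. World frame = base frame: x ahead of the robot, y to its left, z up, the work surface at z = 0. Lengths are in m, angles in rad, forces in N, time in s.
With the tool pointing down it reaches from about 0.275 to 0.85 m from the base axis. Payload 19 kg.
Tool frame: the origin (TCP) lies at the very end of the fingers, on their centre line; the grasp point (between the pads) lies arm.grip_point_offset behind it (arm.grip_point_offset is the distance from the TCP to the grasp point, in m); z points along the fingers, y is the direction in which the jaws open and shut (so a half turn about z gives the same grasp; the last joint's range is limited). The gripper opens to 85 mm and grips with 20 to 120 N. Pads are 22 mm wide; open, the fingers measure 114 mm over their backs; the gripper's body (76 mm by 85 mm) begins 54 mm behind the grasp point. The pads swing forward as they close: fully open they stand 13 mm farther back than shut.
Start: joints at [1.191, 0.15, 1.437, -0, 1.554, -0.134], TCP at [0.14, 0.558, 0.231] pointing down, gripper open.
Joint ranges: [-2.8, 2.8], [-0.68, 2.1], [0.12, 2.68], [-1.39, 4.53], [0.16, 2.79], [-2.81, 2.81]. Speed limits (rad/s): [1.89, 1.89, 2.22, 3.01, 3.01, 3.01].

INTERFACE

Orientations are given as a rotation vector (axis times angle).
In Python, from workcell import arm, get_image, sign_off gives the robot as it stands.
- The arm moves only by the tool arm_command, never from a script. Its argument "motion" is a list of rows, each a list of 3 entries, a list of its own where there are three numbers: the opening, from 0 (shut) to 1 (fully open), then the shift along the tool's x, y, z in mm, then the turn about the tool's z in degrees. In form: [[fingers, [x, y, z], yaw], ...]. A call has 1 to 8 rows; each row is the pose to reach, as a shift and turn from the pose commanded when the call began, along the tool's axes at that moment; what a row does not reach only later rows make up. A row lasts 1/10 s, in which the tool goes at most 50 mm and 8.59 degrees, less where a joint would pass 70% of its speed; a pose out of reach is approached as far as the arm can. A call with a gripper value outside its range is refused whole. The fingers move at their own pace and stop on an object; the grip force is fixed at half the most. Time passes only in rows, so rows that repeat a pose let the fingers close. It gives the time, the measured TCP pose, the force and the opening at its end, in the units of the state.
- arm.sense(): the state, without advancing time (a new reading comes with each control period).
- get_image(name): name is "side" or "top"; returns a dict with "image" (400x640x3 uint8, red, green, blue), "fx", "fy", "cx", "cy" (pixels), "R" (3x3) and "t" (3): a world point X has camera coordinates R X + t. Camera axes: x right, y down, z forward; pixel columns grow to the right and rows downward; lengths in m; the calibration is good to about 2 mm. A picture is of the moment at which its call begins. There is no depth.
- sign_off(): hands the job in, once; it reports no verdict.
The state is a dict: "clock": time; "qpos": joint angles; "qd": joint speeds; "joint_efforts": joint torques, N m; "ee_pos": TCP position; "tool_rot": TCP orientation; "ft_force": force on the tool from outside, world axes, zero at the start; "moment": the same for the moment, N m; "width": finger opening in m.
Only numpy, scipy, OpenCV 4.12 (cv2) and the standard library are available. Lean on these libraries where they do the work, as an engineer would, in place of code of your own. Each camera call takes 0.05 s, during which the arm holds its last target. There are 200 camera calls.

TASK

Lift the round frame up over the turned-up tip of its hook and off, stand it in the slot of the plywood case, lowering it to the bottom rather than dropping it, and let go. Then swing the case's lid shut and press it down until the spring catch snaps and holds it. Leave the square frame hanging where it is and do not shift the jars or the cup.

Things in the scene. Friction and masses are not known exactly. Their poses are not given: they have to be found in the camera images.
- round_frame: Round terracotta-coloured cast frame, a ring: outer diameter 120 mm (all sizes here in mm), hole diameter 64 (band 28 wide), 20 thick, about 0.2 kg. Origin at the centre of the hole, mid thickness; x axis = the ring's axis. Hangs upright, the hook rod of stand_a through its hole: origin 92, top edge 152 above the bench. Pinch its top edge from above, across the 20; the rod is 28 below.
- square_frame: Square frame of the same material and thickness (20), outer side 112, bars 28 wide. Origin at its centre, x axis across the thickness. Hangs on stand_b; leave it hanging.
- stand_a: Hook stand of the round frame, fixed. Wooden foot 130 x 100 x 12, bent steel rod of 8 diameter. Origin on the bench, z up. Rod rises at x = +45, runs level to -x with its top 124 above the bench, and at x = -70 to -74 turns up to a tip 136 high (12 above the rod). The frame hangs near x = -5: raise it 15 to 40, then move it at least 90 along the stand's -x to clear the tip.
- stand_b: Second hook stand, same shape and axes as stand_a, carries the square frame. Fixed.
- case: Upright plywood case, fixed. Outer 52 (x) x 158 mm (y), rim 135 high. Origin at the centre of its underside on the bench, z up. Slot open from above, 28 (x) x 130 (y), centred, floor 10 above the bench: the frame stands in it, its axis along the case's x, origin at 70, top edge at 130. Both long walls have a thumb notch in the middle, 56 wide (y), 40 deep from the rim, for the fingers.
- lid (a joint): Angle of the case's lid, rad: 0 = shut flat on the rim, 1.7 to 2.0 = open at the start (limit 2.05). Hinge along the case's x at its -y end, 135 above the bench; it opens up and over towards -y. A light spring lifts the lid again unless it is pressed fully shut, when a ball catch at the +y end snaps (about 5 N at the free end) and holds it.
- lid_hinge (a point): Middle of the lid's hinge line: at x = 0, y = -79, z = 135 of the case; it lies on the lid's underside. Its axes turn with the lid: +y runs along the lid to the free end, z is the lid's outer face normal.
- lid_end (a point): Middle of the lid's free end, on its outer (upper) face, 163 from the hinge. The lid is a plywood board 163 long, 56 wide, 8 thick with a brass tongue under its free end.
- jar_a: Red jar with a steel cap, 68 diameter, 95 tall, origin at the centre of its underside. Bystander.
- jar_b: Yellow jar with a steel cap, 64 diameter, 85 tall, origin at the centre of its underside. Bystander.
- cup: White mixing cup, 66 diameter at the rim, 65 tall, origin at the centre of its underside. Bystander.
- stand_a_hook (a point): Point on top of stand_a's rod where the round frame hangs: x = -5, z = 124 of the stand.

How it is judged:
On the way, in this order (a step that is already met when the one before it is completed fails the run):
1. the round frame is off its hook, clear of the stand (distance between round_frame and stand_a_hook above 0.1 m and contact force between round_frame and stand_a below 0.05 N), for 0.1 s.
2. the round frame stands on the floor of the case's slot, let go, with the lid still open (x of round_frame in the frame of case between -0.008 and 0.008 m and y of round_frame in the frame of case between -0.01 and 0.01 m and z of round_frame in the frame of case between 0.06 and 0.076 m and contact force between round_frame and the fingers below 0.1 N and value of joint lid above 0.3 rad), for 0.2 s.
At the end, for the whole second after the job is handed in: The round frame stands at rest on the slot floor of the case (within 8 mm across, 10 mm along, 6 mm in height); the lid is shut within 0.04 rad and stays so by its catch; square frame, jars and cup are within 40 mm of where they began (x of round_frame in the frame of case between -0.008 and 0.008 m and y of round_frame in the frame of case between -0.01 and 0.01 m and z of round_frame in the frame of case between 0.06 and 0.076 m and angle between the x axis of round_frame and the x axis of case, either way round below 0.2 rad and linear speed of round_frame below 0.03 m/s and value of joint lid below 0.04 rad and velocity of joint lid below 0.1 rad/s and distance of each of square_frame, jar_a, jar_b, cup from where it was at the start of the episode below 0.04 m); the robot touches nothing.
It fails at once if the round frame is dropped (falls freely at more than 0.5 m/s) (contact force between round_frame and anything else below 0.02 N and linear speed of round_frame above 0.5 m/s).
It fails at once if the square frame, a jar or the cup is shifted by more than 40 mm (distance of any of square_frame, jar_a, jar_b, cup from where it was at the start of the episode above 0.04 m).
It also fails if it takes over 67 s, if anything falls off the work surface, if the arm or the gripper's body presses on something with over 40 N, if the wrist force passes 120 N, or if a joint passes its speed limit or range.

## Working session

There is one attempt and no reset: what is moved stays moved. The work goes in short steps, Python scripts to look and compute and a tool call to move; the robot and the scene stay as the last step left them, time stands still between calls to the robot, and variables do not carry over. Pictures are saved under pics/ and viewed, about 8 in all and at most 12, crops included, and the job is handed in when it is done.

Besides the shell and the picture viewer there is one more tool, called as name([rows], argument=value, ...), one row to a line, values as JSON. arm_command: Moves the arm, as the interface text tells. Its arguments: {"type":"object","properties":{"motion":{"type":"array","items":{"type":"array"}}},"required":["motion"]}

```bash
mkdir -p pics; ls; python3 - <<'E'
from workcell import arm,get_image
import cv2,numpy as np
print(arm.sense(), arm.grip_point_offset)
for n in("side","top"):
    d=get_image(n); cv2.imwrite(f"pics/{n}0.png",d["image"][:,:,::-1])
    np.savez(f"{n}0.npz",**d)
    print(n,d["fx"],d["cx"],d["cy"],np.round(d["R"],4).tolist(),d["t"], "cam", -d["R"].T@d["t"])
E
```

```text
pics
{'clock': 0.0, 'qpos': array([ 1.19097826e+00,  1.50989153e-01,  1.43799582e+00, -2.75186423e-05,
        1.55379909e+00, -1.33996230e-01]), 'qd': array([ 0.00045963,  0.00107988, -0.00022248,  0.00113036,  0.00074995,
       -0.0016934 ]), 'joint_efforts': array([ 1.99878290e-03, -7.13069773e+01, -5.70836127e+01, -2.40924601e-04,
        9.50947433e-03, -4.88738650e-06]), 'ee_pos': array([0.13986629, 0.5574878 , 0.23069119]), 'tool_rot': array([-3.85129865e-01, -3.11761788e+00,  1.82086716e-03]), 'ft_force': array([ 0.46664701, -0.66232054,  0.50480765]), 'moment': array([-0.00898708,  0.05040795,  0.00227261]), 'width': 0.08544341954968383} 0.0187
side 361.0817088765855 317.69063712513974 194.1401699342627 [[0.9267, -0.375, 0.0222], [-0.1757, -0.4849, -0.8567], [0.3321, 0.7901, -0.5153]] [-0.55017893  0.20837247  0.89938336] cam [ 0.24783686 -0.81586346  0.65417893]
top 416.0590962379024 320.35854002569243 194.2305361383797 [[-0.0102, -0.9998, -0.0149], [-0.9828, 0.0128, -0.1845], [0.1846, 0.0128, -0.9827]] [-8.27827199e-04  6.00012439e-01  9.52023390e-01] cam [ 0.4138652  -0.02063627  1.04625709]
```

View pics/side0.png

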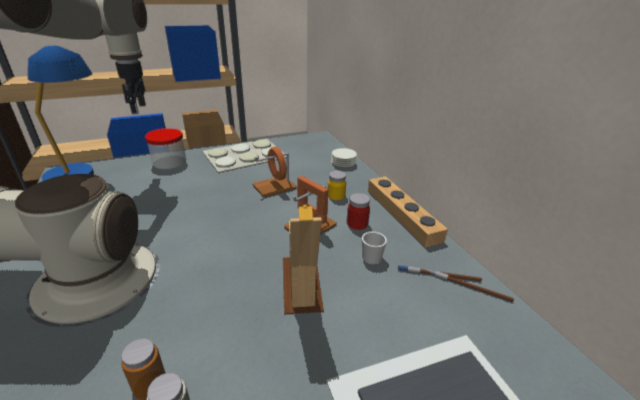

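View pics/top0.png

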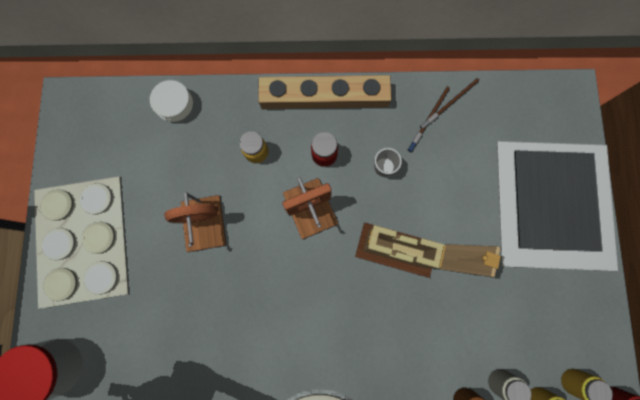

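The round frame on stand_a is at top (195,212), and the square frame is at (307,198). The case is at (405,247) with its lid opening to the right, towards (500,260). The jars are at (253,147) and (323,149), and the cup is at (388,161). I'll enlarge these to measure them.

```bash
python3 - <<'E'
import cv2,numpy as np
t=cv2.imread("pics/top0.png"); s=cv2.imread("pics/side0.png")
f=lambda im,x,y,w,h,k:cv2.resize(im[y:y+h,x:x+w],None,fx=k,fy=k,interpolation=cv2.INTER_CUBIC)
a=f(t,150,175,80,90,5)      # 400x450
b=f(s,240,140,80,60,5)  # 400x300
c=f(t,350,215,160,70,5) # 800x350
cv2.imwrite("pics/crop_a.png",np.hstack([a,np.vstack([b,np.zeros((150,400,3),np.uint8)])]))
cv2.imwrite("pics/crop_c.png",c)
E
```

```text
(no output)
```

View pics/crop_a.png

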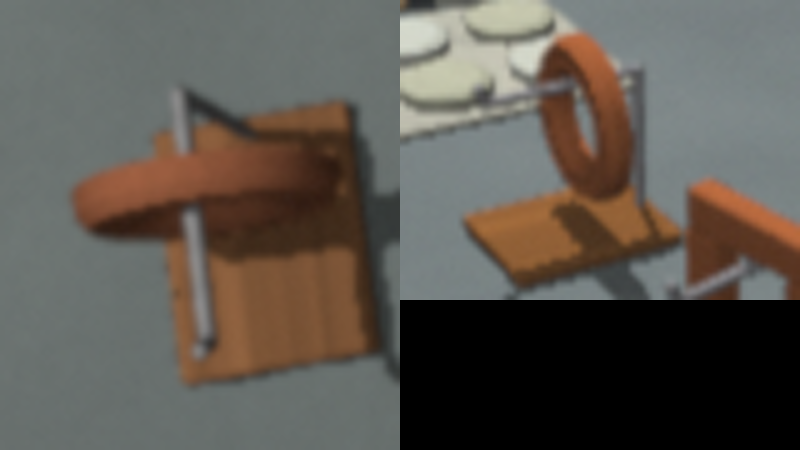

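View pics/crop_c.png

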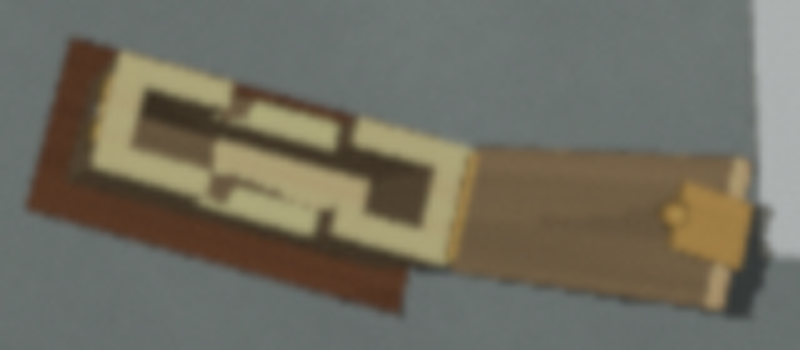

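The crops show the rod elbow at top px (185.6,193.4) and the upturned tip at (190.6,245), so the tip points at the robot. The ring hangs between them. The case rim is cream with the hinge at its right end, so case +y is image left. Next I'll measure these with masks and rays.

```bash
cat > h.py <<'E'
import numpy as np,cv2
def ray(d,uv,z):
    """pixels (n,2) -> world xy on plane z"""
    uv=np.atleast_2d(uv).astype(float)
    c=-d["R"].T@d["t"]
    v=np.c_[(uv[:,0]-d["cx"])/d["fx"],(uv[:,1]-d["cy"])/d["fy"],np.ones(len(uv))]@d["R"]
    return (c+v*((z-c[2])/v[:,2])[:,None])[:,:2]
def proj(d,X):
    p=np.atleast_2d(X)@d["R"].T+d["t"]
    return np.c_[p[:,0]/p[:,2]*d["fx"]+d["cx"],p[:,1]/p[:,2]*d["fy"]+d["cy"]]
def blob(m,x0,y0,x1,y1):
    k=np.zeros_like(m);k[y0:y1,x0:x1]=m[y0:y1,x0:x1]
    n,l,st,_=cv2.connectedComponentsWithStats(k.astype(np.uint8))
    i=1+np.argmax(st[1:,4]);ys,xs=np.where(l==i);return np.c_[xs,ys]
E
python3 - <<'E'
from h import *
t=dict(np.load("top0.npz"));s=dict(np.load("side0.npz"))
C=lambda p,ox,oy:np.array(p)/5.+[ox,oy]-.4
print("rod elbow",ray(t,C([[178,92]],150,175),.12),"bend",ray(t,C([[203,335]],150,175),.12),"tip",ray(t,C([[203,352]],150,175),.136))
f=ray(t,C([[155,135],[345,102],[380,350],[188,383]],150,175),.012)
print("foot",f,f.mean(0),np.linalg.norm(np.roll(f,-1,0)-f,axis=1))
def hsv(d):return cv2.cvtColor(d["image"],cv2.COLOR_RGB2HSV)
for n,d,b in(("top",t,(160,195,222,225)),("side",s,(264,145,292,185))):
    h=hsv(d);m=(h[...,0]<12)&(h[...,1]>110)
    p=blob(m,*b);print(n,len(p),p.min(0),p.max(0),p.mean(0),p[p[:,0].argmin()],p[p[:,0].argmax()],p[p[:,1].argmin()],p[p[:,1].argmax()])
    if n=="top":
        r=cv2.minAreaRect(p.astype(np.float32));print(r)
        for u in range(p[:,0].min(),p[:,0].max()+1,4):
            q=p[p[:,0]==u][:,1];print(u,q.min(),q.max(),np.round(ray(t,[[u,q.min()-.5],[u,q.max()+.5]],.15),3).tolist())
    else: print(cv2.fitEllipse(cv2.convexHull(p.astype(np.int32))))
# case rim
r=ray(t,C([[118,52],[475,148],[455,265],[92,168]],350,215),.135)
print("rim",r,r.mean(0),np.linalg.norm(np.roll(r,-1,0)-r,axis=1))
sl=ray(t,C([[145,90],[433,165],[420,225],[132,150]],350,215),.135);print("slot",sl.mean(0),np.linalg.norm(np.roll(sl,-1,0)-sl,axis=1))
for q in(r,sl):
    for a,b in((1,0),(2,3)):
        v=q[b]-q[a];print("case yaxis ang",np.degrees(np.arctan2(v[1],v[0])))
h=hsv(t);m=(h[...,2]>150)&(h[...,1]>40)&(h[...,1]<130)&(h[...,0]>18)&(h[...,0]<35)
p=blob(m,360,220,450,272);print(len(p),cv2.minAreaRect((ray(t,p,.135)*1000).astype(np.float32)))
E
```

```text
rod elbow [[0.59475834 0.29924194]] bend [[0.48428087 0.28252841]] tip [[0.47565421 0.27693766]]
foot [[0.59380111 0.3471437 ]
 [0.60956733 0.25108672]
 [0.48407439 0.22925592]
 [0.46886456 0.32421306]] [0.53907685 0.28792485] [0.09734227 0.12737763 0.09616755 0.12702344]
top 723 [165 202] [217 222] [191.80912863 212.63762102] [165 213] [217 207] [201 202] [183 222]
((191.3660888671875, 213.23873901367188), (18.025917053222656, 52.738685607910156), 78.11134338378906)
165 213 216 [[0.546, 0.331], [0.537, 0.331]]
169 210 220 [[0.553, 0.323], [0.528, 0.321]]
173 209 221 [[0.555, 0.314], [0.526, 0.312]]
177 208 221 [[0.557, 0.305], [0.526, 0.304]]
181 207 221 [[0.559, 0.297], [0.526, 0.295]]
185 206 221 [[0.561, 0.288], [0.526, 0.286]]
189 205 214 [[0.563, 0.279], [0.541, 0.278]]
193 205 221 [[0.563, 0.27], [0.526, 0.269]]
197 204 221 [[0.565, 0.262], [0.525, 0.26]]
201 202 219 [[0.569, 0.253], [0.53, 0.251]]
205 204 219 [[0.565, 0.244], [0.53, 0.243]]
209 205 218 [[0.563, 0.235], [0.532, 0.234]]
213 205 216 [[0.562, 0.226], [0.536, 0.225]]
217 207 210 [[0.558, 0.217], [0.549, 0.217]]
side 361 [268 147] [285 179] [277.20498615 163.22714681] [268 155] [285 164] [273 147] [279 179]
((276.8330993652344, 163.0644073486328), (16.288240432739258, 33.84986877441406), 166.88949584960938)
rim [[ 0.51489357 -0.12404734]
 [ 0.47126017 -0.27729167]
 [ 0.42137111 -0.26548219]
 [ 0.46447423 -0.11107481]] [ 0.46799977 -0.194474  ] [0.15933517 0.05126775 0.16031069 0.05206147]
slot [ 0.46819573 -0.19354364] [0.1280013  0.02661155 0.12733793 0.02684736]
case yaxis ang 74.1067072512046
case yaxis ang 74.40282189572045
case yaxis ang 74.61943191251417
case yaxis ang 74.72303228878356
546 ((459.8421325683594, -218.2740020751953), (108.50088500976562, 51.060157775878906), 76.86605072021484)
```

```bash
python3 - <<'E'
from h import *
t=dict(np.load("top0.npz"));s=dict(np.load("side0.npz"))
P=lambda d:d["K"] if 0 else np.array([[d["fx"],0,d["cx"]],[0,d["fy"],d["cy"]],[0,0,1]])@np.c_[d["R"],d["t"]]
def tri(a,b):
    X=cv2.triangulatePoints(P(t),P(s),np.array(a,float).reshape(2,1),np.array(b,float).reshape(2,1));X=(X[:3]/X[3]).ravel();return X,proj(t,X)-a,proj(s,X)-b
C=lambda p,ox,oy:np.array(p)/5.+[ox,oy]-.4
print("tip",tri(C([203,350],150,175),C([480-400,92],240,140)))
print("elbow",tri(C([178,90],150,175),C([641-400,70],240,140)))
print("post foot side",ray(s,C([[655-400,238]],240,140),.012))
print("foot side",ray(s,C([[463-400,215],[682-400,240],[518-400,282]],240,140),.012))
# ring: silhouette of model vs masks' extents for candidates
a=np.linspace(0,2*np.pi,180)
for x in(.535,.54,.545,.55,.555):
  for y in (.285,.29):
    w=np.radians(10);ax=np.array([np.cos(w),np.sin(w),0]);e=np.array([-np.sin(w),np.cos(w),0])
    c=np.array([x,y,.092]);q=np.vstack([c+k*ax+.06*(np.cos(a)[:,None]*e+np.sin(a)[:,None]*[0,0,1]) for k in(-.01,.01)])
    print(x,y,[np.round(np.r_[proj(d,q).min(0),proj(d,q).max(0)],1).tolist() for d in(t,s)])
E
```

```text
tip (array([0.47768105, 0.27924837, 0.12874356]), array([[ 0.06088369, -0.29991241]]), array([[-0.26671873,  0.01947875]]))
elbow (array([0.59705856, 0.29987056, 0.11778108]), array([[ 0.10070115, -0.40354068]]), array([[-0.35425838,  0.04766269]]))
post foot side [[0.5890258  0.24593135]]
foot side [[0.46922333 0.32452048]
 [0.6061175  0.23674802]
 [0.48270922 0.22055639]]
0.535 0.285 [[166.1, 210.2, 221.0, 230.2], [261.9, 147.0, 282.4, 182.1]]
0.535 0.29 [[163.9, 210.3, 218.9, 230.2], [261.6, 146.4, 282.0, 181.4]]
0.54 0.285 [[166.3, 208.0, 221.1, 228.1], [263.3, 146.8, 283.8, 181.8]]
0.54 0.29 [[164.1, 208.0, 219.0, 228.1], [262.9, 146.2, 283.4, 181.2]]
0.545 0.285 [[166.4, 205.8, 221.2, 226.0], [264.7, 146.6, 285.2, 181.6]]
0.545 0.29 [[164.2, 205.8, 219.1, 226.0], [264.3, 146.0, 284.8, 180.9]]
0.55 0.285 [[166.5, 203.6, 221.3, 223.9], [266.0, 146.4, 286.6, 181.4]]
0.55 0.29 [[164.3, 203.6, 219.2, 223.9], [265.7, 145.8, 286.2, 180.7]]
0.555 0.285 [[166.6, 201.4, 221.3, 221.8], [267.4, 146.2, 288.1, 181.1]]
0.555 0.29 [[164.5, 201.4, 219.2, 221.9], [267.0, 145.7, 287.6, 180.5]]
```

The ring centre is about (0.551,0.289) with yaw 10°. The case is at (0.468,-0.194) with yaw -15.6°. I'll move above the ring.

```bash
cat >> h.py <<'E'
from scipy.spatial.transform import Rotation as Ro
def go(x,y,z,ang):
    """shift (mm, tool axes) and yaw (deg) to TCP xyz with tool y at world angle ang"""
    from workcell import arm
    s=arm.sense();R=Ro.from_rotvec(s["tool_rot"]).as_matrix()
    d=R.T@(np.array([x,y,z])-s["ee_pos"])*1000
    a=np.degrees(np.arctan2(R[1,1],R[0,1]));w=(a-ang+90)%180-90
    print("shift",d.round(1),"yaw",round(w,1),"| at",s["ee_pos"].round(4),"yang",a.round(1),"tilt",np.degrees(np.arccos(-R[2,2])).round(2),"F",s["ft_force"].round(1),"w",round(s["width"],4),"t",s["clock"])
E
python3 -c "from h import *;go(.551,.289,.20,10)"
```

```text
shift [-464.1 -160.4   30.9] yaw 65.9 | at [0.1398 0.5575 0.2308] yang 75.9 tilt 0.06 F [ 0.5 -0.1 -0.4] w 0.0856 t 0.1
```

arm_command([
  [1,[-45,-15,0],8],
  [1,[-90,-30,0],16],
  [1,[-135,-46,0],24],
  [1,[-180,-62,0],32],
  [1,[-225,-78,0],40],
  [1,[-270,-94,0],48],
  [1,[-315,-109,0],56],
  [1,[-360,-124,15],64],
])

```text
clock: 0.9
ee_pos: [0.4609, 0.3487, 0.2176]
tool_rot: [1.985, 2.434, 0.004]
ft_force: [1.0, 0.3, -1.1]
width: 0.0856
```

```bash
python3 -c "from h import *;go(.551,.289,.19,10)"
```

```text
shift [-76.6  76.2  27.8] yaw 1.6 | at [0.4609 0.3487 0.2176] yang 11.6 tilt 0.15 F [ 1.   0.3 -1.1] w 0.0856 t 0.9
```

arm_command([
  [1,[-26,26,9],1],
  [1,[-52,52,18],1.6],
  [1,[-76,76,28],1.6],
  [1,[-76,76,28],1.6],
  [1,[-76,76,28],1.6],
  [1,[-76,76,28],1.6],
])

```text
clock: 1.5
ee_pos: [0.5485, 0.2916, 0.1885]
tool_rot: [-2.012, -2.413, 0.0]
ft_force: [-0.1, -0.0, 0.7]
width: 0.0849
```

```bash
python3 - <<'E'
from h import *
from workcell import get_image
go(.551,.289,.128,10)
im=[]
for n,(x,y,w,hh) in (("top",(140,165,100,100)),("side",(230,90,100,100))):
    d=get_image(n);np.savez(n+"1.npz",**d);im.append(cv2.resize(d["image"][y:y+hh,x:x+w,::-1],None,fx=4,fy=4,interpolation=cv2.INTER_CUBIC))
cv2.imwrite("pics/g1.png",np.hstack(im))
E
```

```text
shift [-3.   2.  60.5] yaw 0.3 | at [0.5485 0.2916 0.1885] yang 10.3 tilt 0.01 F [-0.1 -0.   0.7] w 0.0849 t 1.5
```

View pics/g1.png

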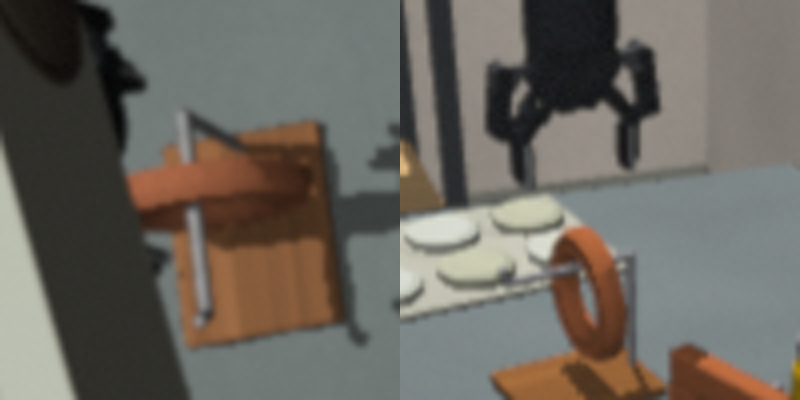

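```bash
python3 - <<'E'
from h import *
t=dict(np.load("top1.npz"));s=dict(np.load("side1.npz"))
u=np.array([np.cos(.18),np.sin(.18),0])
for z in(.19,.202):
  for k in(-.05,.05):
    X=np.array([.5485,.2916,z])+k*u
    print(z,k,((proj(t,X)-[140,165])*4).round(),((proj(s,X)-[230,90])*4+[400,0]).round())
X=np.array([.551,.289,.152]);print(((proj(t,X)-[140,165])*4).round(),((proj(s,X)-[230,90])*4+[400,0]).round())
E
```

```text
0.19 -0.05 [[158. 267.]] [[521. 199.]]
0.19 0.05 [[134.  82.]] [[628. 177.]]
0.202 -0.05 [[150. 265.]] [[520. 185.]]
0.202 0.05 [[126.  77.]] [[628. 164.]]
[[176. 180.]] [[581. 230.]]
```

Projection and picture agree: the fingertips are at crop (522,185) and (627,167), and the ring apex is at (578,230). I'll descend and grip.

arm_command([
  [1,[-3,2,20],0.3],
  [1,[-3,2,40],0.3],
  [1,[-3,2,60],0.3],
  [1,[-3,2,60],0.3],
  [0.6,[-3,2,60],0.3],
  [0.4,[-3,2,60],0.3],
  [0.25,[-3,2,60],0.3],
  [0,[-3,2,60],0.3],
])

```text
clock: 2.4
ee_pos: [0.5517, 0.2887, 0.1291]
tool_rot: [2.019, 2.407, 0.001]
ft_force: [0.3, -0.2, -0.5]
width: 0.028
```

arm_command([
  [0,[0,0,0],0],
  [0,[0,0,0],0],
  [0,[0,0,0],0],
  [0,[0,0,0],0],
  [0,[0,0,0],0],
])

```text
clock: 2.9
ee_pos: [0.5517, 0.2886, 0.129]
tool_rot: [2.019, 2.407, 0.001]
ft_force: [-0.9, 0.7, 6.6]
width: 0.0189
```

```bash
python3 -c "from h import *;go(.551,.289,.155,10)"
```

```text
shift [  0.5  -0.6 -26. ] yaw 0.0 | at [0.5517 0.2886 0.129 ] yang 10.0 tilt 0.05 F [-0.9  0.7  6.6] w 0.0189 t 2.9
```

arm_command([
  [0,[0,0,-3],0],
  [0,[0,0,-8],0],
  [0,[0,0,-14],0],
  [0,[0,0,-20],0],
  [0,[0,0,-25],0],
  [0,[0,0,-26],0],
  [0,[0,0,-26],0],
  [0,[0,0,-26],0],
])

```text
clock: 3.7
ee_pos: [0.5514, 0.2885, 0.1541]
tool_rot: [-2.019, -2.407, 0.001]
ft_force: [0.0, -0.2, -1.9]
width: 0.0186
```

```bash
python3 - <<'E'
from h import *
from workcell import get_image
go(.551,.289,.155,10)
im=[]
for n,(x,y,w,hh) in (("top",(140,165,100,100)),("side",(230,110,100,100))):
    d=get_image(n);im.append(cv2.resize(d["image"][y:y+hh,x:x+w,::-1],None,fx=4,fy=4,interpolation=cv2.INTER_CUBIC))
cv2.imwrite("pics/g2.png",np.hstack(im))
E
```

```text
shift [ 0.6 -0.3 -0.9] yaw 0.0 | at [0.5514 0.2885 0.1541] yang 10.0 tilt 0.02 F [ 0.  -0.2 -1.9] w 0.0186 t 3.7
```

View pics/g2.png

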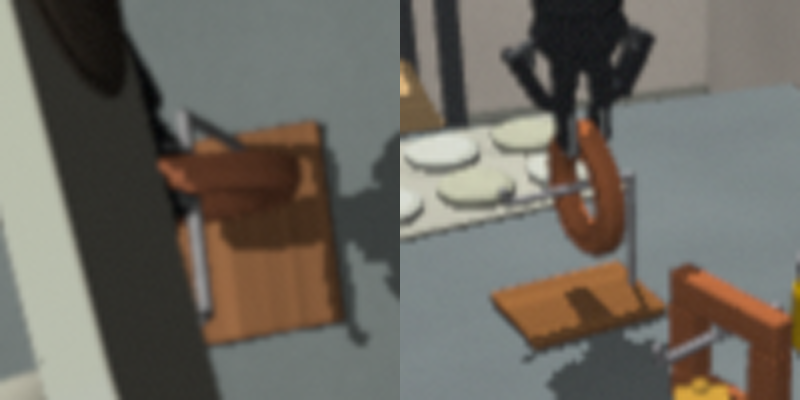

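The ring is lifted (weight 1.9 N) with the rod mid-hole at crop (590,190). I'll slide it off along the stand's -x.

arm_command([
  [0,[0,-8,0],0],
  [0,[0,-24,0],0],
  [0,[0,-42,0],0],
  [0,[0,-62,0],0],
  [0,[0,-82,0],0],
  [0,[0,-102,0],0],
  [0,[0,-116,0],0],
  [0,[0,-120,0],0],
])

```text
clock: 4.6
ee_pos: [0.4321, 0.2675, 0.1545]
tool_rot: [2.018, 2.407, 0.0]
ft_force: [1.4, 0.3, -2.5]
width: 0.0188
```

arm_command([
  [0,[0,0,-5],0],
  [0,[0,0,-20],0],
  [0,[0,0,-45],0],
  [0,[0,0,-75],0],
  [0,[0,0,-105],0],
  [0,[0,0,-125],0],
  [0,[0,0,-130],0],
  [0,[0,0,-130],0],
])

```text
clock: 5.4
ee_pos: [0.4339, 0.2678, 0.2844]
tool_rot: [2.019, 2.406, 0.001]
ft_force: [0.4, -0.7, -1.7]
width: 0.0186
```

```bash
python3 -c "from h import *;go(.468,-.194,.284,-15.6)"
```

```text
shift [-4.607e+02 -4.660e+01  3.000e-01] yaw 25.6 | at [0.4339 0.2678 0.2844] yang 10.0 tilt 0.03 F [ 0.4 -0.7 -1.7] w 0.0186 t 5.4
```

arm_command([
  [0,[-10,-1,0],0],
  [0,[-30,-3,0],1],
  [0,[-60,-6,0],3],
  [0,[-95,-9,0],5],
  [0,[-130,-13,0],7],
  [0,[-165,-16,0],9],
  [0,[-200,-20,0],11],
  [0,[-235,-24,0],13],
])

```text
clock: 6.2
ee_pos: [0.4499, 0.0302, 0.2831]
tool_rot: [-2.279, -2.16, 0.002]
ft_force: [0.2, 0.2, -2.8]
width: 0.0189
```

```bash
python3 -c "from h import *;go(.468,-.194,.284,-15.6)"
```

```text
shift [-222.9   30.    -0.9] yaw 12.5 | at [0.4499 0.0302 0.2831] yang -3.1 tilt 0.09 F [ 0.2  0.2 -2.8] w 0.0189 t 6.2
```

arm_command([
  [0,[-33,4,0],2],
  [0,[-68,9,0],4],
  [0,[-102,14,0],6],
  [0,[-136,19,0],8],
  [0,[-170,23,0],10],
  [0,[-198,27,0],11.5],
  [0,[-216,29,0],12.5],
  [0,[-222,30,0],12.5],
])

```text
clock: 7.0
ee_pos: [0.4682, -0.1931, 0.2828]
tool_rot: [-2.501, -1.898, 0.002]
ft_force: [-0.4, 0.0, -1.6]
width: 0.0192
```

arm_command([
  [0,[0,0,0],0],
  [0,[0,0,0],0],
])

```text
clock: 7.2
ee_pos: [0.4688, -0.1906, 0.2839]
tool_rot: [-2.499, -1.902, 0.0]
ft_force: [0.0, 0.2, -1.5]
width: 0.0186
```

```bash
python3 - <<'E'
from h import *
from workcell import get_image
go(.468,-.194,.284,-15.6)
im=[]
for n,(x,y,w,hh) in (("top",(340,190,160,130)),("side",(240,110,160,200))):
    d=get_image(n);np.savez(n+"2.npz",**d);im.append(cv2.resize(d["image"][y:y+hh,x:x+w,::-1],(400,int(hh*2.5)),interpolation=cv2.INTER_CUBIC))
im[0]=cv2.copyMakeBorder(im[0],0,175,0,0,cv2.BORDER_CONSTANT)
cv2.imwrite("pics/g3.png",np.hstack(im))
E
```

```text
shift [-3.5  0.2 -0.1] yaw 0.2 | at [ 0.4688 -0.1906  0.2839] yang -15.4 tilt 0.04 F [ 0.   0.2 -1.5] w 0.0186 t 7.2
```

View pics/g3.png

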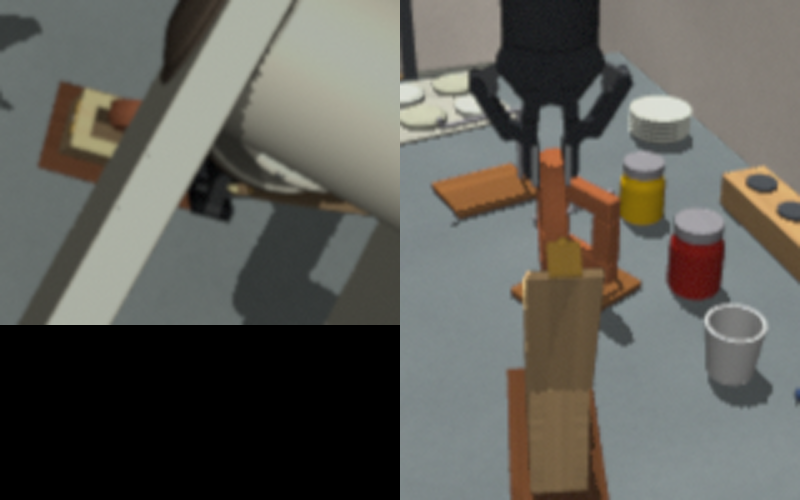

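```bash
python3 - <<'E'
from h import *
t=dict(np.load("top2.npz"));s=dict(np.load("side2.npz"))
w=np.radians(-15.5);ax=np.array([np.cos(w),np.sin(w),0]);e=np.array([-np.sin(w),np.cos(w),0])
a=np.linspace(0,2*np.pi,180)
c=np.array([.4688,-.1906,.2839+.024-.06])
q=np.vstack([c+k*ax+.06*(np.cos(a)[:,None]*e+np.sin(a)[:,None]*[0,0,1]) for k in(-.01,.01)])
p=proj(t,q);print("pred top left",p[p[:,0].argmin()]);p=proj(s,q);print("pred side",p.min(0),p.max(0))
for n,d,b in(("t",t,(370,215,400,245)),("s",s,(285,165,310,230))):
    h=cv2.cvtColor(d["image"],cv2.COLOR_RGB2HSV);m=(h[...,0]<11)&(h[...,1]>120)&(h[...,2]>70)
    p=blob(m,*b);print(n,len(p),p.min(0),p.max(0),p[p[:,0].argmin()])
    for v in range(p[:,1].min(),p[:,1].max()+1,5):
        r=p[p[:,1]==v][:,0];print(v,r.min(),r.max())
# case rim ends seen in top: +y end centre predicted
for y in(.079,.065): print("rim",y,proj(t,[np.r_[.468,-.194,.135]+y*e+k*ax for k in(-.026,.026)]).tolist())
E
```

```text
pred top left [383.29109567 239.48552292]
pred side [293.41620057 168.85559922] [306.77856005 225.13622918]
t 80 [384 230] [395 240] [384 235]
230 389 392
235 384 393
240 389 389
s 189 [295 175] [309 203] [295 187]
175 303 303
180 296 304
185 299 307
190 295 309
195 296 305
200 295 304
rim 0.079 [[367.93694603836036, 248.39395536675985], [373.56452586824355, 225.3261987600568]]
rim 0.065 [[374.21654027820466, 250.06083233708068], [379.7869469470072, 226.95465593689275]]
```

The ring is right on the TCP, within about 1 mm in both views. Centre it and lower.

arm_command([
  [0,[-3,0,5],0.2],
  [0,[-3.5,0,15],0.2],
  [0,[-3.5,0,30],0.2],
  [0,[-3.5,0,40],0.2],
  [0,[-3.5,0,50],0.2],
  [0,[-3.5,0,60],0.2],
  [0,[-3.5,0,70],0.2],
  [0,[-3.5,0,75],0.2],
])

```text
clock: 8.1
ee_pos: [0.4678, -0.1944, 0.2081]
tool_rot: [-2.503, -1.897, 0.001]
ft_force: [0.2, -0.7, -1.7]
width: 0.019
```

```bash
python3 -c "from h import *;go(.468,-.194,.107,-15.6)"
```

```text
shift [  0.4   0.2 101.1] yaw -0.1 | at [ 0.4678 -0.1944  0.2081] yang -15.7 tilt 0.06 F [ 0.2 -0.7 -1.7] w 0.019 t 8.1
```

Ring bottom is about 0.112, which is already inside the slot, with no contact force. Continue.

arm_command([
  [0,[0,0,8],0],
  [0,[0,0,20],0],
  [0,[0,0,32],0],
  [0,[0,0,44],0],
  [0,[0,0,56],0],
  [0,[0,0,68],0],
  [0,[0,0,78],0],
  [0,[0,0,85],0],
])

```text
clock: 8.9
ee_pos: [0.4678, -0.1945, 0.1233]
tool_rot: [-2.503, -1.897, 0.001]
ft_force: [-0.1, 0.1, -0.9]
width: 0.0185
```

arm_command([
  [0,[0,0,4],0],
  [0,[0,0,7],0],
  [0,[0,0,9],0],
  [0,[0,0,11],0],
  [0,[0,0,12],0],
  [0,[0,0,12],0],
])

```text
clock: 9.5
ee_pos: [0.4681, -0.1946, 0.1124]
tool_rot: [2.504, 1.897, -0.0]
ft_force: [-0.4, 0.1, -2.4]
width: 0.0191
```

```bash
python3 -c "from h import *;go(.468,-.194,.107,-15.6)"
```

```text
shift [ 0.5 -0.2  5.4] yaw -0.1 | at [ 0.4681 -0.1946  0.1124] yang -15.7 tilt 0.01 F [-0.4  0.1 -2.4] w 0.0191 t 9.5
```

arm_command([
  [0,[0,0,1],0],
  [0,[0,0,2],0],
  [0,[0,0,3],0],
  [0,[0,0,4],0],
  [0,[0,0,4],0],
])

```text
clock: 10.0
ee_pos: [0.468, -0.1945, 0.1082]
tool_rot: [-2.504, -1.897, 0.0]
ft_force: [0.1, 0.1, -2.0]
width: 0.0187
```

arm_command([
  [0,[0,0,1],0],
  [0,[0,0,1],0],
  [0,[0,0,1.5],0],
  [0,[0,0,1.5],0],
])

```text
clock: 10.4
ee_pos: [0.4682, -0.1946, 0.1072]
tool_rot: [2.503, 1.897, 0.0]
ft_force: [-1.2, 0.4, 3.8]
width: 0.019
```

arm_command([
  [0,[0,0,0.5],0],
  [0,[0,0,1],0],
  [0,[0,0,1],0],
])

```text
clock: 10.7
ee_pos: [0.4684, -0.1948, 0.1071]
tool_rot: [2.502, 1.897, 0.001]
ft_force: [-4.1, 1.6, 17.2]
width: 0.0193
```

It is on the floor: contact at TCP 0.107, as predicted. Ease off and let go.

arm_command([
  [0,[0,0,-1],0],
  [0,[0,0,-1],0],
  [0.2,[0,0,-1],0],
  [0.4,[0,0,-1],0],
  [0.55,[0,0,-1],0],
  [0.55,[0,0,-1],0],
  [0.55,[0,0,-1],0],
  [0.55,[0,0,-1],0],
])

```text
clock: 11.5
ee_pos: [0.468, -0.1946, 0.1068]
tool_rot: [-2.504, -1.898, 0.0]
ft_force: [-0.0, -0.6, -0.7]
width: 0.0474
```

arm_command([
  [0.55,[0,0,0],0],
  [0.55,[0,0,0],0],
  [0.55,[0,0,-5],0],
  [0.55,[0,0,-20],0],
  [0.55,[0,0,-50],0],
  [0.55,[0,0,-90],0],
  [0.55,[0,0,-130],0],
  [0.55,[0,0,-160],0],
])

```text
clock: 12.3
ee_pos: [0.4681, -0.1946, 0.2699]
tool_rot: [2.502, 1.896, 0.001]
ft_force: [0.9, 0.5, -0.4]
width: 0.0473
```

```bash
python3 -c "from h import *;go(.468,-.194,.305,-15.6)"
```

```text
shift [  0.5  -0.2 -35.1] yaw -0.1 | at [ 0.4681 -0.1946  0.2699] yang -15.7 tilt 0.13 F [ 0.9  0.5 -0.4] w 0.0473 t 12.3
```

arm_command([
  [0,[0,0,-15],0],
  [0,[0,0,-40],0],
  [0,[0,0,-70],0],
  [0,[-40,0,-85],0],
  [0,[-85,0,-85],0],
  [0,[-130,0,-85],0],
  [0,[-175,0,-85],0],
  [0,[-200,0,-85],0],
])

```text
clock: 13.1
ee_pos: [0.4126, -0.3898, 0.3506]
tool_rot: [-2.504, -1.894, 0.001]
ft_force: [1.2, 0.2, -1.3]
width: -0.0001
```

```bash
python3 - <<'E'
from h import *
from workcell import get_image
t=dict(np.load("top0.npz"))
w=np.radians(-15.6);ax=np.array([np.cos(w),np.sin(w),0]);e=np.array([-np.sin(w),np.cos(w),0]);O=np.array([.468,-.194,0])
print("seen lid end mid",(350+725/5,215+232/5))
for th in(1.7,1.8,1.9,2.0): print(th,proj(t,O+(-.079+.163*np.cos(th))*e+[0,0,.135+.163*np.sin(th)]))
P=O-.19*e;go(P[0],P[1],.262,-15.6)
d=get_image("top");np.savez("top3.npz",**d);s=get_image("side")
a=cv2.resize(d["image"][200:300,345:505,::-1],(640,400),interpolation=cv2.INTER_CUBIC)
cv2.imwrite("pics/g4.png",a)
E
```

```text
seen lid end mid (495.0, 261.4)
1.7 [[478.45424047 255.13994977]]
1.8 [[486.78496892 257.55896636]]
1.9 [[494.515543  259.9375848]]
2.0 [[501.52919882 262.23789429]]
shift [13.5  0.8 88.6] yaw -0.2 | at [ 0.4126 -0.3898  0.3506] yang -15.8 tilt 0.1 F [ 1.2  0.2 -1.3] w -0.0001 t 13.1
```

View pics/g4.png

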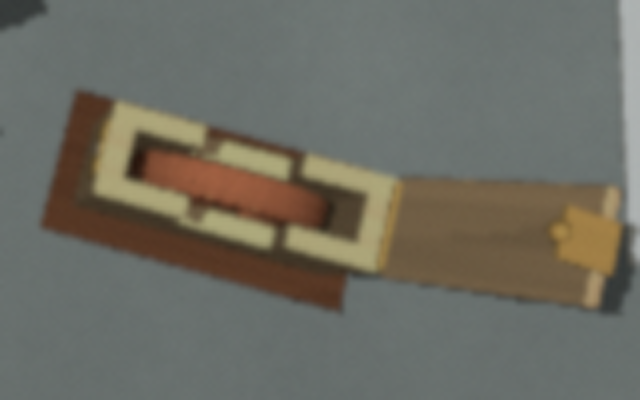

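The picture shows the ring standing in the slot (crop (140..330,~190)), with the lid open at about 1.9 rad. I'll position behind the lid and compute the arc.

arm_command([
  [0,[5,0.8,20],-0.2],
  [0,[13,0.8,50],-0.2],
  [0,[13,0.8,75],-0.2],
  [0,[13,0.8,88],-0.2],
  [0,[13,0.8,88],-0.2],
])

```text
clock: 13.7
ee_pos: [0.418, -0.3741, 0.2623]
tool_rot: [-2.498, -1.901, 0.0]
ft_force: [-0.6, 0.1, 0.3]
width: -0.0001
```

```bash
python3 - <<'E'
from h import *
t=dict(np.load("top3.npz"))
w=np.radians(-15.6);e=np.array([-np.sin(w),np.cos(w)]);ax=np.array([np.cos(w),np.sin(w)])
m=ray(t,[[380,241],[427,252]],.07).mean(0)-[.468,-.194];print("ring in case",m@ax,m@e)
from workcell import arm
p=arm.sense()["ee_pos"];y0=((p[:2]-[.468,-.194])@e)*1000;z0=p[2]*1000
print(y0,z0,((p[:2]-[.468,-.194])@ax)*1000); go(.468,-.194,.2,-15.6)
for th in(1.9,1.75,1.57,1.4,1.25,1.1,.95,.8,.65,.5,.35,.2,.1,.05,0):
    y=-79+140*np.cos(th)-8*np.sin(th)-11;z=135+140*np.sin(th)+8*np.cos(th)
    print(th,"x",round(y-y0),"z",round(z0-z))
E
```

```text
ring in case 0.0046148931843212095 -0.004841011726773354
-186.90986058995915 262.29645427246 0.31261021564678304
shift [186.8   0.3  62.6] yaw 0.1 | at [ 0.418  -0.3741  0.2623] yang -15.5 tilt 0.16 F [-0.6  0.1  0.3] w -0.0001 t 13.7
1.9 x 44 z -3
1.75 x 64 z -9
1.57 x 89 z -13
1.4 x 113 z -12
1.25 x 133 z -8
1.1 x 153 z -1
0.95 x 172 z 9
0.8 x 189 z 21
0.65 x 204 z 36
0.5 x 216 z 53
0.35 x 226 z 72
0.2 x 233 z 92
0.1 x 235 z 105
0.05 x 236 z 112
0 x 237 z 119
```

arm_command([
  [0,[20,0,0],0],
  [0,[42,0,-3],0],
  [0,[62,0,-9],0],
  [0,[82,0,-12],0],
  [0,[102,0,-13],0],
  [0,[120,0,-11],0],
  [0,[137,0,-7],0],
  [0,[153,0,-1],0],
])

```text
clock: 14.5
ee_pos: [0.4597, -0.2268, 0.2663]
tool_rot: [2.499, 1.9, 0.001]
ft_force: [-0.4, -0.4, 0.6]
width: 0.0
```

```bash
python3 - <<'E'
from h import *
from workcell import get_image
go(.468,-.194,.2,-15.6)
a=get_image("side")["image"][100:320,220:420,::-1]
cv2.imwrite("pics/g5.png",cv2.resize(a,None,fx=2.5,fy=2.5))
E
```

```text
shift [33.9 -0.9 66.3] yaw 0.1 | at [ 0.4597 -0.2268  0.2663] yang -15.5 tilt 0.14 F [-0.4 -0.4  0.6] w 0.0 t 14.5
```

View pics/g5.png

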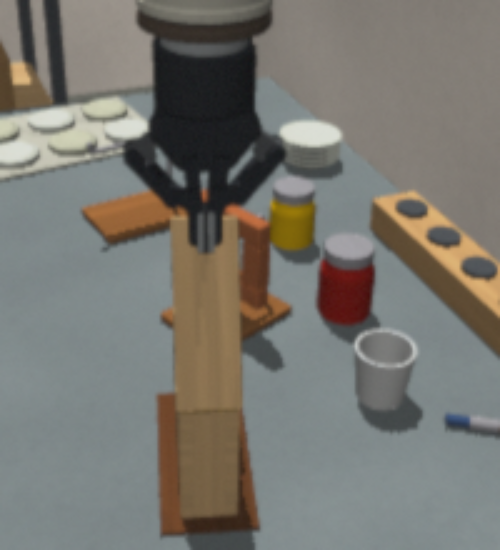

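The fingers are on the lid's outer face near its free end (crop (205,245)), and the lid is following. Carry on along the arc.

arm_command([
  [0,[19,0,10],0],
  [0,[36,0,22],0],
  [0,[51,0,37],0],
  [0,[63,0,54],0],
  [0,[73,0,73],0],
  [0,[79,0,90],0],
  [0,[82,0,104],0],
  [0,[83,0,110],0],
])

```text
clock: 15.35
ee_pos: [0.4811, -0.1471, 0.154]
tool_rot: [-2.5, -1.902, 0.001]
ft_force: [-1.1, 2.2, 13.2]
width: 0.0001
```

arm_command([
  [0,[0,0,3],0],
  [0,[0,0,6],0],
  [0,[0,0,8],0],
  [0,[0,0,9],0],
  [0,[0,0,10],0],
  [0,[0,0,10],0],
])

```text
clock: 15.95
ee_pos: [0.4812, -0.1477, 0.1449]
tool_rot: [2.5, 1.902, -0.001]
ft_force: [-1.0, -0.2, -0.5]
width: -0.0002
```

```bash
python3 -c "from h import *;go(.468,-.194,.143,-15.6)"
```

```text
shift [-48.2  -0.4   1.9] yaw 0.1 | at [ 0.4812 -0.1477  0.1449] yang -15.5 tilt 0.02 F [-1.  -0.2 -0.5] w -0.0002 t 15.95
```

The force went from 13 N to 0, so the catch probably snapped. I'll press a little more to be sure.

arm_command([
  [0,[0,0,1],0],
  [0,[0,0,2],0],
  [0,[0,0,2],0],
  [0,[0,0,3],0],
  [0,[0,0,3],0],
])

```text
clock: 16.45
ee_pos: [0.4815, -0.1476, 0.1428]
tool_rot: [2.499, 1.901, 0.0]
ft_force: [-3.8, 0.6, 14.9]
width: -0.0
```

The lid is hard down at z = 0.1428 (expected 0.143) with 15 N. Retract and check.

arm_command([
  [0,[0,0,-3],0],
  [0,[0,0,-15],0],
  [0,[0,0,-45],0],
  [0,[0,0,-90],0],
  [0,[40,-40,-130],0],
  [0,[80,-80,-150],0],
  [0,[120,-120,-150],0],
  [0,[120,-120,-150],0],
])

```text
clock: 17.25
ee_pos: [0.3962, 0.0021, 0.2935]
tool_rot: [2.499, 1.902, 0.002]
ft_force: [1.1, -0.6, -0.2]
width: -0.0002
```

```bash
python3 - <<'E'
from h import *
from workcell import get_image
go(.468,-.194,.143,-15.6)
t=get_image("top");s=get_image("side")
w=np.radians(-15.6);ax=np.array([np.cos(w),np.sin(w),0]);e=np.array([-np.sin(w),np.cos(w),0]);O=np.array([.468,-.194,0])
for n,d in(("top",t),("side",s)): print(n,proj(d,[O+y*e+x*ax+[0,0,.143] for y,x in((.084,-.028),(.084,.028),(-.079,.028),(-.079,-.028))]).round(1).tolist())
t0=dict(np.load("top0.npz"))["image"].astype(int);df=np.abs(t["image"]-t0).max(2)
for n,(x,y) in dict(jar_b=(253,147),jar_a=(323,149),cup=(388,161),sq=(307,198)).items(): print(n,"median diff",np.median(df[y-15:y+15,x-15:x+15]))
a=cv2.resize(t["image"][120:320,230:510,::-1],(560,400));b=cv2.resize(s["image"][120:320,250:370,::-1],(240,400))
cv2.imwrite("pics/g6.png",np.hstack([a,b]))
E
```

```text
shift [-169.9  121.3  150.6] yaw 0.1 | at [0.3962 0.0021 0.2935] yang -15.5 tilt 0.11 F [ 1.1 -0.6 -0.2] w -0.0002 t 17.25
top [[365.8, 248.4], [372.0, 223.4], [445.7, 242.8], [440.3, 268.3]]
side [[286.4, 216.5], [308.8, 215.5], [315.9, 259.0], [289.3, 260.6]]
jar_b median diff 3.0
jar_a median diff 3.0
cup median diff 2.0
sq median diff 2.0
```

View pics/g6.png

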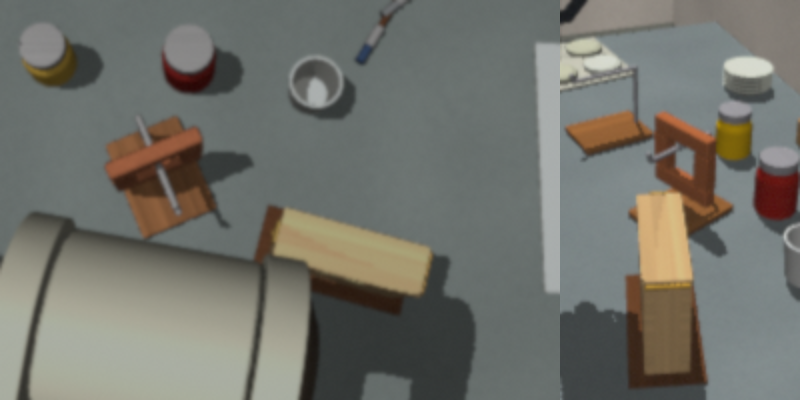

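The lid is flat: top px about (372,225) and (446,244) against (372,223) and (446,243) predicted for shut. The square frame, jars and cup are unchanged. Hand in.

```bash
python3 -c "
from workcell import sign_off
print(sign_off())"
```

```text
the job is handed in; nothing more can be done
None
```

The round frame is standing in the case slot with the lid shut, and I handed the job in at about 17 s of the 67 s allowed. `sign_off` reports no verdict, so the result rests on my own checks.

**What I did:** I lifted the round frame 25 mm off its hook and slid it 120 mm out past the upturned tip. I then lowered it to the slot floor, where it touched at the predicted height, let go, and swung the lid shut and pressed it down. The force fell from 13 N to 0 as the lid closed, which I took for the catch snapping. A further 15 N press found the lid solid at z = 0.143 m.

**Last checks:**
- **Lid:** After I backed the arm away, the lid stayed flat. The corners I read off both cameras matched the predicted shut position to about 1–3 px.
- **Bystanders:** The square frame, jars and cup look unchanged in the top view.
- **Round frame:** Before the lid closed, a rough reading from one image put it about 5 mm off centre each way in the case. That is within tolerance, though 5 mm across is slightly more than the slot's 4 mm clearance, so I put it down to reading error. I could not see the frame again once the lid was shut.

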